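# Put the slicer plates away in their tilting blade safes

## Robot

A 7-joint arm with a two-finger parallel gripper is mounted at the origin on the work surface. World frame = base frame: x ahead of the robot, y to its left, z up, the work surface at z = 0. Lengths are in m, angles in rad, forces in N, time in s.
With the tool pointing down it reaches from about 0.425 to 0.925 m from the base axis. Payload 6.8 kg.
Tool frame: the origin (TCP) lies at the very end of the fingers, on their centre line; the grasp point (between the pads) lies 19 mm behind it (r.tcp_to_grasp is the distance from the TCP to the grasp point, in m); z points along the fingers, y is the line along which they close (so a half turn about z gives the same grasp; the last joint's range is limited). The gripper opens to 85 mm and grips with 20 to 120 N. Pads are 22 mm wide; open, the fingers measure 114 mm over their backs; the gripper's body (76 mm by 85 mm) begins 54 mm behind the grasp point. The pads swing forward as they close: fully open they stand 13 mm farther back than shut.
Start: joints at [-1.422, 0.477, 0.022, 1.555, -0.011, 1.109, -0.083], TCP at [0.171, 0.653, 0.231] pointing down, gripper open.
Joint ranges: [-2.96, 2.96], [-0.34, 2.1], [-1.41, 1.46], [0.24, 2.44], [-1.37, 4.51], [0.17, 1.92], [-2.96, 2.96]. Speed limits (rad/s): [2.39, 2.39, 3.14, 3.14, 3.14, 3.14, 3.14].

## Interface

Orientations are given as a rotation vector (axis times angle).
In Python, from bench import r gives the robot as it stands.
- The arm moves only by the tool step_arm, never from a script. Its argument "moves" is a list of rows, each a list of 7 numbers: the shift along the tool's x, y, z in mm, then the turn, a rotation vector about the tool's x, y, z in rad, then the finger opening in mm, from 0 to 85.4. A call has 1 to 8 rows; each row is the pose to reach, as a shift and turn from the pose commanded when the call began, along the tool's axes at that moment; what a row does not reach only later rows make up. A row lasts 1/10 s, in which the tool goes at most 50 mm and 8.59 degrees, less where a joint would pass 70% of its speed; a pose out of reach is approached as far as the arm can. A call with a gripper value outside its range is refused whole. The fingers move at their own pace and stop on an object; "grip_force" is the grip in N (left out, the last holds). Time passes only in rows, so rows that repeat a pose let the fingers close. It gives the time, the measured TCP pose, the force, the opening and the grip force at its end, in the units of the state.
- r.get_obs(): the state, without advancing time (a new reading comes with each control period).
- r.grab_frame(name): name is "side" or "top" or "wrist"; returns a dict with "image" (480x640x3 uint8, red, green, blue), "depth" (480x640 float32, m along the optical axis (not along the pixel's ray), 0 where there is no reading), "mtx" (3x3 intrinsics, pixels), "rvec" (rotation vector, rad) and "tvec" (3), from world to camera coordinates, as OpenCV has them. Camera axes: x right, y down, z forward; pixel columns grow to the right and rows downward; lengths in m; the calibration is good to about 2 mm. A picture is of the moment at which its call begins.
- r.hand_in(): hands the job in; it is judged then, once.
The state is a dict: "clock": time; "joints": joint angles; "qvel": joint speeds; "tau": joint torques, N m; "tcp_pos": TCP position; "orientation": TCP orientation; "contact_force": force on the tool from outside, world axes, zero at the start; "moment": the same for the moment, N m; "grip_width": finger opening in m; "gripper_force": force on a finger pad.
Only numpy, scipy, OpenCV 4.12 (cv2) and the standard library are available. Lean on these libraries where they do the work, as an engineer would, in place of code of your own. Each camera call takes 0.05 s, during which the arm holds its last target. There are 200 camera calls.

## Task

Put both slicer plates from the drying rack away, each into the blade safe of its own width: slide the plate right down into the forward-leaning pocket with its grip up, then straighten pocket and plate upright, back against the rear stop, and let go so that they stay there. Leave the chopping board in the rack and everything else on the counter where it stands.

Things in the scene. Friction and masses are not known exactly. Their poses are not given: they have to be found in the camera images.
- plate_wide: Wide slicer plate: stainless, 150 mm wide (y), 95 mm tall (z), 6 mm thick (x), with one long slanted slit, with a black plastic grip mid top edge, 50 mm wide (y), 14 mm thick (x), 95 to 135 mm above the bottom edge. About 0.3 kg. Origin: centre of the bottom edge; z up to the grip. Front and back alike. Starts standing in a rack slot.
- plate_narrow: Narrow slicer plate: stainless, 105 mm wide (y), 95 mm tall (z), 6 mm thick (x), with rows of round holes, with a black plastic grip mid top edge, 50 mm wide (y), 14 mm thick (x), 95 to 135 mm above the bottom edge. About 0.3 kg. Origin: centre of the bottom edge; z up to the grip. Front and back alike. Starts standing in a rack slot.
- safe_wide: Grey plastic housing of the wide blade safe, fixed to the counter, 186 mm wide (y), 110 mm deep (x), 139 mm high. Origin: centre of its underside; x to its rear (away from the robot), z up. It carries an aluminium pocket that rocks on a hinge along y, 30 mm above this origin. Its rear is open above 45 mm (room for a finger behind the plate's grip).
- safe_narrow: Grey plastic housing of the narrow blade safe, fixed to the counter, 141 mm wide (y), 110 mm deep (x), 139 mm high. Origin: centre of its underside; x to its rear (away from the robot), z up. It carries an aluminium pocket that rocks on a hinge along y, 30 mm above this origin. Its rear is open above 45 mm (room for a finger behind the plate's grip).
- guard_wide (a point): Midway between the two guard tabs of the wide safe, at their underside. The tabs, at both ends, reach inwards 131 to 139 mm above the counter, x = -15 to +35 mm of the housing, leaving the middle 100 mm of its width open. They overhang the shoulders of an upright plate by 6 mm clearance: a plate goes in only while the pocket leans forward.
- guard_narrow (a point): Midway between the two guard tabs of the narrow safe, at their underside. The tabs, at both ends, reach inwards 131 to 139 mm above the counter, x = -15 to +35 mm of the housing, leaving the middle 76 mm of its width open. They overhang the shoulders of an upright plate by 6 mm clearance: a plate goes in only while the pocket leans forward.
- slot_wide (a point): Centre of the inner floor of the wide pocket, on its hinge axis. Axes turn with the pocket: z runs up out of the slot's mouth, y along slot and hinge, x to the rear wall. Slot: 160 mm long (y), 9 mm wide (x), straight walls for 30 mm, then lips flaring to about 18 mm at 38 mm above the floor.
- slot_narrow (a point): Centre of the inner floor of the narrow pocket, on its hinge axis. Axes turn with the pocket: z runs up out of the slot's mouth, y along slot and hinge, x to the rear wall. Slot: 115 mm long (y), 9 mm wide (x), straight walls for 30 mm, then lips flaring to about 18 mm at 38 mm above the floor.
- pocket_wide (a joint): Wide pocket: 0 = slot upright, positive = leaning forward, mouth towards the robot (-x of the housing). Stops at -0.15 (home, a little past upright) and +0.70. Starts at 0.30 to 0.52; empty it stays where it is left (friction 0.015 N m); loaded and let go it falls forward from a forward lean, while past upright the plate's weight takes it to the rear stop.
- pocket_narrow (a joint): Narrow pocket: 0 = slot upright, positive = leaning forward, mouth towards the robot (-x of the housing). Stops at -0.15 (home, a little past upright) and +0.70. Starts at 0.30 to 0.52; empty it stays where it is left (friction 0.015 N m); loaded and let go it falls forward from a forward lean, while past upright the plate's weight takes it to the rear stop.
- rack: Aluminium drying rack, fixed, 190 x 170 mm, origin at the centre of its underside, z up. Three slots along its y at x = -60, 0 and +60 mm, each 9 mm wide between rails 130 mm long, ends open; slot floor 12 mm, rail tops 42 mm above the counter. The two plates and the board stand in them in any order.
- board: Bystander: plain wooden chopping board, 120 mm wide (y), 120 mm tall (z), 7 mm thick (x), standing in one slot of the rack; origin at the centre of its bottom edge. Stays there.
- oil: Bystander: green glass bottle, 60 mm across, 210 mm tall, standing between the rack and the safes; origin at the centre of its base.
- cups: Bystander: nested stainless measuring cups, 76 mm across, 60 mm high, handles reaching 108 mm from the centre to its -x; origin at the centre of the base.
- spatula: Bystander: red silicone spatula lying flat, 230 mm long (from x = -130 to +100 mm), 50 mm wide, 15 mm high; origin on the counter near the root of its blade.
- mug: Bystander: white ceramic mug, 80 mm across, 90 mm high, handle to its +y; origin at the centre of the base.
- ramekin0: Bystander: white ceramic ramekin, 68 mm across, 45 mm high, standing on the aluminium turntable (230 mm across, top 24 mm above the counter) beyond the rack; origin at the centre of the base.
- ramekin1: Bystander: white ceramic ramekin, 68 mm across, 45 mm high, standing on the aluminium turntable (230 mm across, top 24 mm above the counter) beyond the rack; origin at the centre of the base.
- ramekin2: Bystander: white ceramic ramekin, 68 mm across, 45 mm high, standing on the aluminium turntable (230 mm across, top 24 mm above the counter) beyond the rack; origin at the centre of the base.
- ramekin3: Bystander: white ceramic ramekin, 68 mm across, 45 mm high, standing on the aluminium turntable (230 mm across, top 24 mm above the counter) beyond the rack; origin at the centre of the base.
Not all that is in view belongs to the job. Leave any turquoise look-alike of the plate_narrow alone.

How it is judged:
At the end, for the whole second after the job is handed in: Each plate stands grip up on the floor of the pocket of its own width (within 6 mm of the floor and of the slot's centre plane, 10 mm lengthwise, 0.16 rad of the slot's direction), both pockets are back at their rear stops (joint below -0.09 rad), and both plates are at rest and released (z of plate_wide in the frame of slot_wide between -0.004 and 0.006 m and x of plate_wide in the frame of slot_wide between -0.006 and 0.006 m and y of plate_wide in the frame of slot_wide between -0.01 and 0.01 m and angle between the z axis of plate_wide and the z axis of slot_wide, either way round below 0.16 rad and angle between the x axis of plate_wide and the x axis of slot_wide, either way round below 0.18 rad and angle between each of plate_wide, plate_narrow's own z axis and vertical below 0.36 rad and value of joint each of pocket_wide, pocket_narrow below -0.09 rad and linear speed of each of plate_wide, plate_narrow below 0.02 m/s and angular speed of each of plate_wide, plate_narrow below 0.1 rad/s and z of plate_narrow in the frame of slot_narrow between -0.004 and 0.006 m and x of plate_narrow in the frame of slot_narrow between -0.006 and 0.006 m and y of plate_narrow in the frame of slot_narrow between -0.01 and 0.01 m and angle between the z axis of plate_narrow and the z axis of slot_narrow, either way round below 0.16 rad and angle between the x axis of plate_narrow and the x axis of slot_narrow, either way round below 0.18 rad); the robot touches nothing.
It fails at once if a ramekin or the mug is pushed more than 40 mm away (distance of any of ramekin0, ramekin1, ramekin2, ramekin3, mug from where it was at the start of the episode above 0.04 m).
It fails at once if the measuring cups or the spatula are pushed more than 40 mm away (distance of any of cups, spatula from where it was at the start of the episode above 0.04 m).
It fails at once if the bottle is pushed more than 40 mm away or tipped over (distance of oil from where it was at the start of the episode above 0.04 m or angle between oil's own z axis and vertical above 0.5 rad).
It fails at once if the chopping board is shifted more than 40 mm or leaves its slot (distance of board from where it was at the start of the episode above 0.04 m or angle between board's own z axis and vertical above 0.5 rad).
It also fails if it takes over 69 s, if anything falls off the work surface, if the arm or the gripper's body presses on something with over 40 N, if the wrist force passes 120 N, or if a joint passes its speed limit or range.

## Working session

There is one attempt and no reset: what is moved stays moved. The work goes in short steps, Python scripts to look and compute and a tool call to move; the robot and the scene stay as the last step left them, time stands still between calls to the robot, and variables do not carry over. Pictures are saved under pics/ and viewed, at most 10 in all, crops included, and the job is handed in when it is done.

Besides the shell and the picture viewer there is one more tool, called after "Emit:" as name([rows], argument=value, ...), one row to a line, values as JSON. step_arm: Moves the arm, as the interface text tells. Its arguments: {"type":"object","properties":{"moves":{"type":"array","items":{"type":"array","items":{"type":"number"}}},"grip_force":{"type":"number"}},"required":["moves"]}

```bash
ls; mkdir -p pics; cat > h.py <<'E'
import numpy as np, cv2
from bench import r
from scipy.spatial.transform import Rotation as R
def grab(n):
    f=r.grab_frame(n); 
    Rm=cv2.Rodrigues(np.array(f['rvec'],float))[0]; t=np.array(f['tvec'],float).ravel()
    K=np.array(f['mtx']); d=f['depth']
    v,u=np.mgrid[0:480,0:640]
    pc=np.stack([(u-K[0,2])/K[0,0]*d,(v-K[1,2])/K[1,1]*d,d],-1)
    f['P']=(pc-t)@Rm; f['P'][d==0]=np.nan
    f['R']=Rm; f['t']=t
    return f
def save(f,n): cv2.imwrite('pics/'+n,f['image'][:,:,::-1])
E
python3 - <<'E'
from h import *
for n in ['top','side']:
    f=grab(n); save(f,n+'0.png'); np.savez(n+'0.npz',P=f['P'],im=f['image'],R=f['R'],t=f['t'],K=f['mtx']); print(n,-f['R'].T@f['t'])
print(r.get_obs())
E
```

```text
pics
top [0.34243261 0.08060036 1.13358345]
side [0.46057484 0.98674908 0.80852991]
{'clock': 0.1, 'joints': array([-1.4221275 ,  0.47773762,  0.02233392,  1.55632494, -0.01148096,
        1.10927784, -0.08308339]), 'qvel': array([ 1.08805302e-03, -2.42379475e-03, -2.78806592e-04, -1.41717863e-03,
        7.03132281e-04, -6.17744618e-04, -6.26866331e-05]), 'tau': array([ 5.02022303e-03, -5.97751129e+01,  1.61401413e+00, -2.81949681e+01,
        1.28426857e-02,  5.03620191e-03,  2.08916754e-05]), 'tcp_pos': array([0.17129928, 0.65237085, 0.2304209 ]), 'orientation': array([-4.02131651e-01, -3.11567083e+00,  2.54112835e-03]), 'contact_force': array([-0.25759812,  0.20164247, -0.3510346 ]), 'moment': array([0.01377356, 0.00446707, 0.02038556]), 'gripper_force': 0.0, 'grip_width': 0.0851078663442032}
```

View pics/top0.png

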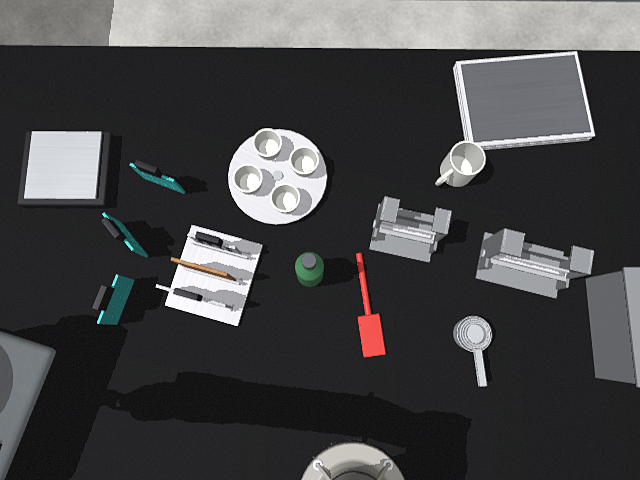

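View pics/side0.png

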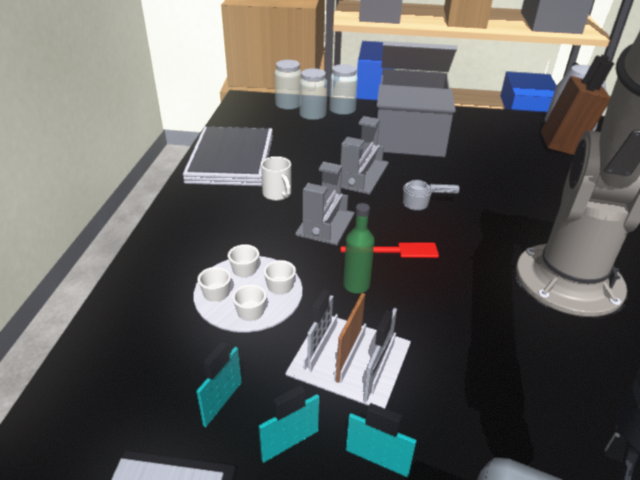

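The top view shows the rack near (215,275): wide plate in the near slot (grip 187,295), board in the middle, narrow plate in the far slot (grip 208,238). The narrow safe is at (410,228) and the wide safe at (535,263). The turquoise decoys are on the left and the bottle stands at (309,268).

```bash
python3 - <<'E'
from h import *
for n in ['top','side']:
    D=np.load(n+'0.npz'); P=D['P']; im=D['im'].astype(int); x,y,z=P[...,0],P[...,1],P[...,2]
    dark=im.max(-1)<70
    print(n)
    if n=='top':
        def box(u0,u1,v0,v1):
            m=np.zeros(x.shape,bool); m[v0:v1,u0:u1]=1; return m
        regs={'rack':box(150,268,222,330),'sn':box(364,456,190,266),'sw':box(470,598,226,302)}
        ext={}
        for k,m in regs.items():
            q=P[m&np.isfinite(z)]; ext[k]=(np.nanmin(q[:,:2],0)-.0,np.nanmax(q[:,:2],0)); print(k,ext[k])
    for k in regs:
        m=(x>ext[k][0][0])&(x<ext[k][1][0])&(y>ext[k][0][1])&(y<ext[k][1][1]) if n=='side' else regs[k]
        if k=='rack':
            sel=m&(z>.004)&(z<.02)&(im.min(-1)>120)
        else: sel=m&(z>.004)&(z<.03)
        rc=cv2.minAreaRect((P[sel][:,:2]*1000).astype(np.float32)); print(k,'base rect',rc,sel.sum())
        if k=='rack':
            g=m&(z>.112)&(z<.16)&dark
            nn,l,s,c=cv2.connectedComponentsWithStats(g.astype(np.uint8))
            for i in range(1,nn):
                if s[i,4]>15:
                    q=P[l==i]; print(' grip',s[i],np.median(q,0).round(4),cv2.minAreaRect((q[:,:2]*1000).astype(np.float32)),np.percentile(q[:,2],[2,50,98]))
        else:
            sel=m&(z>.134)&(z<.15); print(' tops',cv2.minAreaRect((P[sel][:,:2]*1000).astype(np.float32)),sel.sum(),np.median(z[sel]))
            h,e=np.histogram(z[m],bins=np.arange(0,.15,.005)); print(h)
E
```

```text
top
rack (array([0.35423388, 0.18595865]), array([0.60050047, 0.46332078]))
sn (array([ 0.49909487, -0.2521726 ]), array([ 0.68082084, -0.0327629 ]))
sw (array([ 0.41620886, -0.5825159 ]), array([ 0.5946806 , -0.27221031]))
rack base rect ((475.4305114746094, 307.898681640625), (170.56956481933594, 189.99728393554688), 74.49237060546875) 4729
 grip [196 232  27  15 154] [0.5313 0.2912 0.1457] ((533.9237670898438, 295.8811340332031), (47.79636001586914, 14.171856880187988), 74.40653991699219) [0.11490065 0.14569026 0.15008643]
 grip [174 288  28  13  65] [0.4204 0.3154 0.1451] ((424.6641540527344, 331.874755859375), (49.42070388793945, 11.31213665008545), 64.73735809326172) [0.11461381 0.14514981 0.14923934]
sn base rect ((588.7073974609375, -141.54403686523438), (178.61825561523438, 214.82040405273438), 0.21903589367866516) 1838
 tops ((584.0734252929688, -126.43174743652344), (141.52005004882812, 51.00496292114258), 77.3365249633789) 774 0.13944858167898003
[2162 1154  337   34   26  103  114   55   84   86   50  112  207  111
   47   10    9    9   12    9    9    6   11    8    8 
[... 958 characters left out ...]
, -145.0294189453125), (172.21389770507812, 211.60214233398438), 1.55111563205719) 954
 tops ((585.015869140625, -124.87887573242188), (147.73471069335938, 50.950157165527344), 77.35843658447266) 382 0.13901098302374099
[811 548 162  63  51  90 102  79  85  75  87 102 133 100  72  62  68  78
  65  75  66  70  66  50  47  36  67 260 102]
sw base rect ((496.34130859375, -424.72454833984375), (164.91989135742188, 301.700439453125), 1.384564757347107) 868
 tops ((495.2259826660156, -426.466796875), (276.795166015625, 69.46308898925781), 69.43392944335938) 406 0.13944966845697102
[517 456 136  62  76  96  98  98  95  84  91 112 147 116  78  78  82  79
  72  79  86  88  66  73  68  56  81 234 132]
```

```bash
cat >> h.py <<'E'
SAFE={'n':(np.array([.5745,-.1235,0]),np.deg2rad(-12.65)),'w':(np.array([.500,-.3897,0]),np.deg2rad(-14.1))}
def plateR(yaw,th): return R.from_euler('z',yaw)*R.from_euler('y',-th)
def tool(yaw,th,s=1):   # tool z=-plate z, tool y = s*plate x
    return plateR(yaw,th)*R.from_matrix(np.array([[0,s,0],[s,0,0],[0,0,-1.]]))
def rel(p,Rt):
    o=r.get_obs(); T=R.from_rotvec(o['orientation'])
    print('mm',(T.inv().apply(np.array(p)-o['tcp_pos'])*1000).round(1),'rot',(T.inv()*Rt).as_rotvec().round(4))
def now():
    o=r.get_obs(); print('t',o['clock'],'tcp',o['tcp_pos'].round(4),'F',o['contact_force'].round(1),'w',round(o['grip_width'],4),'q',o['joints'].round(2)); return o
E
python3 - <<'E'
from h import *
D={n:np.load(n+'0.npz') for n in ['top','side']}
for k in SAFE:
    c,yaw=SAFE[k]
    for n in D:
        P=D[n]['P'].reshape(-1,3); L=R.from_euler('z',-yaw).apply(P-c)
        hl=.04 if k=='n' else .06
        m=(abs(L[:,1])<hl)&(abs(L[:,0])<.06)&(L[:,2]>.028)&(L[:,2]<.09)
        q=L[m]*1000
        print(k,n,len(q))
        for a in range(-56,56,4):
            w=(q[:,0]>=a)&(q[:,0]<a+4)
            if w.sum()>2: print(a,w.sum(),np.percentile(q[w,2],[5,25,50,75,95]).round(0))
    t=D['top'];P=t['P'].reshape(-1,3);L=R.from_euler('z',-yaw).apply(P-c)
    m=(abs(L[:,0])<.07)&(abs(L[:,1])<.1)&(L[:,2]>.1345)
    print(k,'tops ext',(np.percentile(L[m],[1,99],0)*1000).round(1).tolist())
# bottle
t=D['top'];P=t['P'];im=t['im'].astype(int)
m=(P[...,2]>.03)&(P[...,0]>.3)&(P[...,0]<.6)&(abs(P[...,1]-.11)<.07);print('oil',np.nanmedian(P[m],0),np.nanmax(P[m],0))
o=r.get_obs();print(R.from_rotvec(o['orientation']).as_matrix().round(3))
for s in (1,-1): rel([.4217,.3363,.23],tool(np.deg2rad(-15.6),0,s))
E
```

```text
n top 516
-24 48 [61. 62. 64. 65. 66.]
-20 55 [59. 60. 62. 63. 65.]
-16 37 [55. 58. 59. 60. 61.]
-12 18 [43. 45. 47. 50. 53.]
-8 51 [31. 38. 62. 64. 69.]
-4 135 [29. 32. 65. 69. 73.]
0 37 [29. 30. 31. 34. 69.]
24 19 [30. 35. 42. 46. 48.]
28 91 [31. 37. 44. 46. 49.]
32 25 [43. 44. 45. 46. 49.]
n side 158
-24 21 [62. 63. 64. 65. 67.]
-20 18 [61. 61. 63. 64. 65.]
-16 14 [57. 58. 59. 60. 60.]
-8 10 [43. 61. 64. 65. 66.]
-4 53 [51. 60. 66. 68. 71.]
0 33 [29. 30. 32. 45. 69.]
4 9 [29. 31. 32. 33. 36.]
n tops ext [[-15.0, -70.8, 135.4], [34.4, 69.5, 143.5]]
w top 759
-24 94 [59. 62. 63. 64. 67.]
-20 78 [58. 60. 61. 62. 63.]
-16 57 [54. 55. 57. 59. 61.]
-12 31 [42. 44. 47. 49. 51.]
-8 110 [30. 38. 62. 66. 70.]
-4 183 [29. 31. 65. 70. 72.]
0 38 [29. 30. 31. 33. 40.]
24 29 [29. 31. 37. 42. 49.]
28 100 [30. 37. 44. 46. 48.]
32 39 [42. 45. 45. 46. 48.]
w side 168
-24 24 [61. 62. 63. 64. 66.]
-20 18 [59. 60. 61. 62. 63.]
-16 13 [56. 57. 58. 59. 59.]
-8 29 [59. 62. 65. 67. 69.]
-4 42 [51. 63. 69. 70. 72.]
0 31 [29. 30. 31. 39. 57.]
4 9 [29. 29. 31. 32. 36.]
w tops ext [[-15.0, -91.8, 135.1], [34.3, 93.5, 143.8]]
oil [0.46967777 0.09108278 0.1421471 ] [0.59551257 0.1412254  0.21454676]
[[-0.967  0.254 -0.   ]
 [ 0.254  0.967 -0.002]
 [-0.    -0.002 -1.   ]]
mm [-322.4 -242.1    0.9] rot [-1.2000e-03  1.4000e-03  1.5864e+00]
mm [-322.4 -242.1    0.9] rot [-1.4000e-03 -1.2000e-03 -1.5552e+00]
```

Emit:
step_arm([
  [-322, -242, 0, 0, 0, 1.586, 45],
  [-322, -242, 0, 0, 0, 1.586, 45],
  [-322, -242, 0, 0, 0, 1.586, 45],
  [-322, -242, 0, 0, 0, 1.586, 45],
  [-322, -242, 0, 0, 0, 1.586, 45],
  [-322, -242, 0, 0, 0, 1.586, 45],
  [-322, -242, 0, 0, 0, 1.586, 45],
  [-322, -242, 0, 0, 0, 1.586, 45],
], grip_force=60)

```text
clock: 0.9
tcp_pos: [0.4204, 0.3373, 0.2312]
orientation: [-2.098, -2.338, 0.0]
contact_force: [0.0, -0.7, 0.4]
grip_width: 0.0447
gripper_force: 0.0
```

```bash
python3 - <<'E'
from h import *
now(); rel([.4217,.3363,.2],tool(np.deg2rad(-15.6),0))
E
```

```text
t 0.9 tcp [0.4204 0.3373 0.2312] F [ 0.  -0.7  0.4] w 0.0447 q [-1.11  0.26  0.38  1.9  -0.12  1.   -0.57]
mm [-1.2  1.2 31.2] rot [-3.000e-04 -0.000e+00  3.802e-01]
```

Emit:
step_arm([
  [0, 1, 20, 0, 0, 0.38, 45],
  [0, 1, 31, 0, 0, 0.38, 45],
  [0, 1, 31, 0, 0, 0.38, 45],
  [0, 1, 31, 0, 0, 0.38, 45],
  [0, 1, 31, 0, 0, 0.38, 45],
])

```text
clock: 1.4
tcp_pos: [0.4206, 0.3394, 0.2003]
orientation: [2.494, 1.91, -0.0]
contact_force: [-0.1, 0.3, -0.7]
grip_width: 0.0451
gripper_force: 0.0
```

```bash
python3 - <<'E'
from h import *
now(); rel([.4217,.3363,.114],tool(np.deg2rad(-15.6),0))
f=grab('wrist'); save(f,'w1.png')
P=f['P'];im=f['image']
m=(im.max(-1)<70)&(P[...,2]>.112)&(P[...,2]<.16)&(np.hypot(P[...,0]-.42,P[...,1]-.335)<.06)
q=P[m]; print(m.sum(),np.percentile(q,[1,50,99],0).round(4),cv2.minAreaRect((q[:,:2]*1000).astype(np.float32)))
E
```

```text
t 1.4 tcp [0.4206 0.3394 0.2003] F [-0.1  0.3 -0.7] w 0.0451 q [-1.16  0.31  0.44  1.93 -0.16  0.94 -0.9 ]
mm [-2.7  1.9 86.3] rot [0.     0.0002 0.0088]
685 [[0.4095 0.3114 0.1462]
 [0.4173 0.3231 0.1476]
 [0.4256 0.3387 0.1492]] ((419.02655029296875, 327.050537109375), (33.229774475097656, 13.391188621520996), 72.1969985961914)
```

View pics/w1.png

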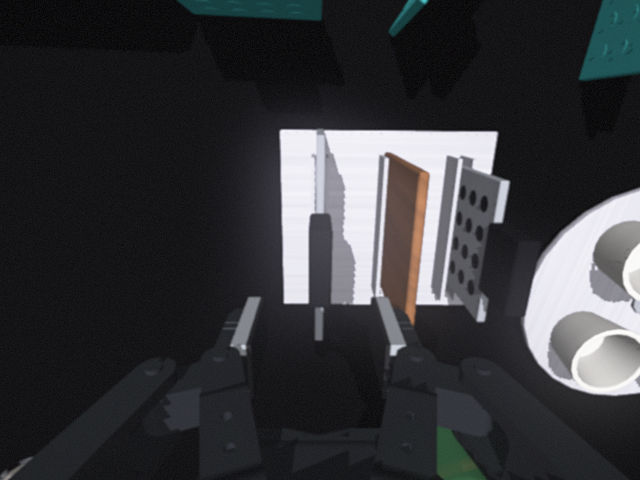

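The wrist view shows the wide plate's grip at (320,260), centred between the fingers. Its plate edge runs from (320,131) to (319,339).

```bash
cat >> h.py <<'E'
def ray(f,u,v,z):
    K=np.array(f['mtx']); d=f['R'].T@np.array([(u-K[0,2])/K[0,0],(v-K[1,2])/K[1,1],1]); c=-f['R'].T@f['t']
    return c+d*(z-c[2])/d[2]
E
python3 - <<'E'
from h import *
f=grab('wrist')
a,b=ray(f,320.5,131,.107),ray(f,319,339,.107); print(a,b,(a+b)/2,np.linalg.norm(a-b))
print(ray(f,320,215,.147),ray(f,320,305,.147))
P=f['P']
for v in (128,132,136,200,225,240,260,280,300,304,320,335,338): print(v,P[v,320].round(4),f['image'][v,320])
E
```

```text
[0.44157957 0.40912774 0.107     ] [0.40133881 0.26340922 0.107     ] [0.42145919 0.33626848 0.107     ] 0.15117276675075947
[0.42981514 0.36743891 0.147     ] [0.41514762 0.31282337 0.147     ]
128 [0.4414 0.4073 0.0011] [72 73 79]
132 [0.441  0.4073 0.0778] [126 129 138]
136 [0.4405 0.4064 0.1079] [207 209 222]
200 [0.4299 0.367  0.1076] [207 210 221]
225 [0.4276 0.3589 0.137 ] [71 71 79]
240 [0.4261 0.3537 0.1486] [72 71 80]
260 [0.4229 0.3417 0.1481] [69 68 75]
280 [0.4195 0.3292 0.1475] [59 58 67]
300 [0.4161 0.3164 0.1476] [54 54 61]
304 [0.4153 0.3135 0.147 ] [52 50 57]
320 [0.4063 0.279  0.1069] [115 117 124]
335 [0.4032 0.2675 0.1084] [110 113 118]
338 [0.4022 0.2639 0.1067] [113 115 122]
```

Emit:
step_arm([
  [-3, 2, 40, 0, 0, 0.009, 45],
  [-3, 2, 75, 0, 0, 0.009, 45],
  [-3, 2, 86, 0, 0, 0.009, 45],
  [-3, 2, 86, 0, 0, 0.009, 8],
  [-3, 2, 86, 0, 0, 0.009, 8],
  [-3, 2, 86, 0, 0, 0.009, 8],
  [-3, 2, 86, 0, 0, 0.009, 8],
  [-3, 2, 86, 0, 0, 0.009, 8],
], grip_force=60)

```text
clock: 2.3
tcp_pos: [0.4226, 0.3368, 0.1157]
orientation: [-2.504, -1.896, -0.004]
contact_force: [-1.2, 0.1, 7.3]
grip_width: 0.0132
gripper_force: 59.9
```

```bash
python3 - <<'E'
from h import *
now(); rel([.4217,.3363,.36],tool(np.deg2rad(-15.6),0)); rel([.49,-.39,.36],tool(np.deg2rad(-14.1),0))
E
```

```text
t 2.3 tcp [0.4226 0.3368 0.1157] F [-1.2  0.1  7.3] w 0.0132 q [-1.11  0.42  0.4   2.01 -0.24  0.76 -0.84]
mm [-1.000e-01 -5.000e-01 -2.443e+02] rot [ 0.001  -0.0026 -0.0026]
mm [-680.6  262.4 -245.7] rot [ 0.001  -0.0025 -0.0287]
```

Emit:
step_arm([
  [0, 0, -20, 0, 0, 0, 8],
  [0, 0, -60, 0, 0, 0, 8],
  [0, 0, -110, 0, 0, 0, 8],
  [0, 0, -160, 0, 0, 0, 8],
  [0, 0, -205, 0, 0, 0, 8],
  [0, 0, -240, 0, 0, 0, 8],
  [-40, 10, -245, 0, 0, 0, 8],
  [-90, 30, -245, 0, 0, 0, 8],
])

```text
clock: 3.1
tcp_pos: [0.4254, 0.246, 0.3607]
orientation: [-2.5, -1.902, -0.004]
contact_force: [1.4, -0.3, -2.6]
grip_width: 0.0132
gripper_force: 59.0
```

```bash
python3 - <<'E'
from h import *
now(); 
for k in (1,):
  rel([.48,-.389,.34],tool(np.deg2rad(-14.1),0))
E
```

```text
t 3.1 tcp [0.4254 0.246  0.3607] F [ 1.4 -0.3 -2.6] w 0.0132 q [-1.15  0.05  0.53  1.83 -0.03  1.26 -0.89]
mm [-597.5  222.    19.5] rot [ 0.0013 -0.0025 -0.0241]
```

Emit:
step_arm([
  [-45, 17, 0, 0, 0, 0, 8],
  [-90, 34, 0, 0, 0, 0, 8],
  [-135, 51, 0, 0, 0, 0, 8],
  [-180, 68, 0, 0, 0, 0, 8],
  [-225, 84, 0, 0, 0, -0.01, 8],
  [-270, 100, 0, 0, 0, -0.01, 8],
  [-315, 117, 0, 0, 0, -0.02, 8],
  [-360, 134, 0, 0, 0, -0.02, 8],
])

```text
clock: 3.9
tcp_pos: [0.4561, -0.14, 0.3593]
orientation: [-2.485, -1.921, -0.003]
contact_force: [1.2, 0.8, -2.7]
grip_width: 0.0131
gripper_force: 58.9
```

```bash
python3 - <<'E'
from h import *
now(); 
c,y=SAFE['w']; th=.33
A=plateR(y,th); s=c+[0,0,.03]
rel(s+A.apply([0,0,.1035+.070]),tool(y,th))
E
```

```text
t 3.9 tcp [ 0.4561 -0.14    0.3593] F [ 1.2  0.8 -2.7] w 0.0131 q [-0.8  -0.01  0.99  1.88  0.    1.26 -0.06]
mm [-231.4   49.1  164.7] rot [-0.3297 -0.0007 -0.0089]
```

Emit:
step_arm([
  [-45, 8, 10, -0.05, 0, 0, 8],
  [-90, 16, 20, -0.1, 0, 0, 8],
  [-135, 24, 30, -0.15, 0, 0, 8],
  [-180, 33, 45, -0.2, 0, 0, 8],
  [-220, 41, 70, -0.25, 0, -0.005, 8],
  [-231, 49, 100, -0.3, 0, -0.01, 8],
  [-231, 49, 125, -0.33, 0, -0.01, 8],
  [-231, 49, 125, -0.33, 0, -0.01, 8],
])

```text
clock: 4.7
tcp_pos: [0.4423, -0.3723, 0.2303]
orientation: [2.268, 1.765, 0.289]
contact_force: [-0.4, 0.6, -1.1]
grip_width: 0.0129
gripper_force: 59.6
```

```bash
cat >> h.py <<'E'
def look(k,name=None):
    c,y=SAFE[k]
    for n in ('top','side'):
        f=grab(n); L=R.from_euler('z',-y).apply((f['P']-c).reshape(-1,3)).reshape(f['P'].shape)
        f['L']=L
        np.savez(n+'1.npz',L=L,im=f['image'])
        if name: save(f,f'{name}_{n}.png')
E
python3 - <<'E'
from h import *
o=now(); 
c,y=SAFE['w']; th=.33
A=plateR(y,th); s=c+[0,0,.03]
rel(s+A.apply([0,0,.1035+.070]),tool(y,th))
look('w','a')
a=cv2.imread('pics/a_top.png')[180:330,420:640]; b=cv2.imread('pics/a_side.png')[80:230,290:510]
cv2.imwrite('pics/a.png',np.hstack([cv2.resize(a,(400,272),interpolation=3),cv2.resize(b,(400,272),interpolation=3)]))
E
```

```text
t 4.7 tcp [ 0.4423 -0.3723  0.2303] F [-0.4  0.6 -1.1] w 0.0129 q [-0.17  0.28  1.    2.06 -0.61  0.74  0.96]
mm [-2.9 -7.7 35.6] rot [-0.0076 -0.001  -0.0023]
```

View pics/a.png

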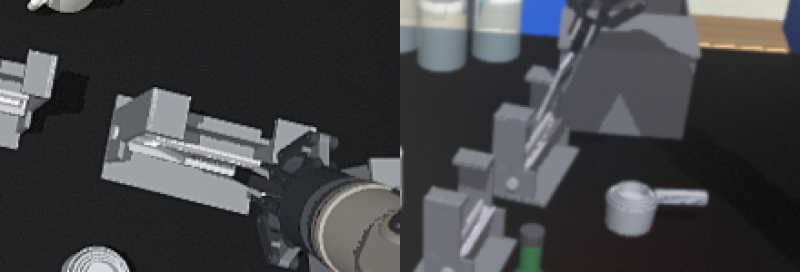

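The top crop shows the plate leaning over the wide pocket, below the gripper. The side crop shows it in line with the tilted pocket.

```bash
python3 - <<'E'
from h import *
o=r.get_obs(); c,y=SAFE['w']
T=R.from_rotvec(o['orientation']); M=np.array([[0,1,0],[1,0,0],[0,0,-1.]])
for n in ('top','side'):
    D=np.load(n+'1.npz'); L=D['L']; W=R.from_euler('z',y).apply(L.reshape(-1,3))+c
    # plate frame (bottom 103.5 below tcp)
    q=T.inv().apply(W-o['tcp_pos'])@M.T + [0,0,.1035]
    m=(abs(q[:,0])<.012)&(abs(q[:,1])<.1)&(q[:,2]>.0)&(q[:,2]<.093)
    h=q[m]*1000; print(n,m.sum(),np.percentile(h,[1,5,50,95,99],0).round(1).tolist())
    for a in range(-80,85,10):
        w=(h[:,1]>=a)&(h[:,1]<a+10)
        if w.sum(): print(a,w.sum(),np.median(h[w,0]).round(1),h[w,2].min().round(0),h[w,2].max().round(0), h[w,1].max().round(1))
E
```

```text
top 290 [[-7.6, -52.1, 0.2], [-6.9, -12.5, 1.3], [-2.3, 48.4, 53.8], [9.5, 74.1, 92.4], [11.0, 78.6, 92.9]]
-60 4 11.1 0.0 3.0 -51.8
-30 5 -2.5 6.0 22.0 -20.4
-20 8 -2.3 5.0 49.0 -11.1
-10 10 -2.3 7.0 46.0 -0.5
0 11 -2.2 6.0 55.0 9.6
10 15 -2.2 2.0 78.0 19.7
20 30 -2.3 2.0 93.0 29.8
30 35 -2.3 5.0 93.0 39.3
40 35 -2.2 5.0 93.0 50.0
50 33 -2.2 0.0 93.0 60.0
60 37 -2.1 0.0 93.0 69.8
70 64 -4.1 0.0 93.0 78.4
80 3 9.7 1.0 2.0 87.0
side 212 [[-5.6, -70.5, 0.4], [-5.5, -55.8, 3.5], [-4.7, 50.0, 45.2], [0.7, 76.3, 90.4], [10.1, 78.2, 92.7]]
-80 3 -4.9 2.0 62.0 -70.6
-70 6 -4.8 11.0 57.0 -61.3
-60 7 -5.2 8.0 65.0 -51.6
-50 6 -5.0 4.0 68.0 -42.2
-40 8 -5.2 0.0 64.0 -31.5
-30 7 -5.2 4.0 61.0 -21.4
-20 7 -5.0 12.0 75.0 -10.7
-10 9 -5.1 7.0 70.0 -3.9
0 9 -5.1 5.0 80.0 8.5
10 11 -4.9 0.0 93.0 19.7
20 12 -5.0 7.0 92.0 30.0
30 13 -4.9 8.0 92.0 39.3
40 8 -5.0 5.0 79.0 49.8
50 16 -4.8 0.0 91.0 59.7
60 16 -4.4 1.0 93.0 69.8
70 73 -2.4 1.0 93.0 78.8
80 1 8.9 3.0 3.0 81.8
```

Emit:
step_arm([
  [-2, -5, 15, -0.008, 0, 0, 8],
  [-3, -8, 36, -0.008, 0, 0, 8],
  [-3, -8, 50, -0.008, 0, 0, 8],
  [-3, -8, 60, -0.008, 0, 0, 8],
  [-3, -8, 70, -0.008, 0, 0, 8],
  [-3, -8, 72, -0.008, 0, 0, 8],
])

```text
clock: 5.4
tcp_pos: [0.4643, -0.3816, 0.1662]
orientation: [2.248, 1.758, 0.303]
contact_force: [0.4, 3.4, 13.8]
grip_width: 0.0131
gripper_force: 61.8
```

```bash
python3 - <<'E'
from h import *
o=now(); 
c,y=SAFE['w']; th=.33
A=plateR(y,th); s=c+[0,0,.03]
rel(s+A.apply([0,0,.1035]),tool(y,th))
f=grab('side'); a=f['image'][80:200,330:490,::-1]; cv2.imwrite('pics/b.png',cv2.resize(a,(640,480),interpolation=3))
E
```

```text
t 5.4 tcp [ 0.4643 -0.3816  0.1662] F [ 0.4  3.4 13.8] w 0.0131 q [-0.01  0.4   0.83  2.08 -0.84  0.63  1.15]
mm [  0.9 -10.1  37. ] rot [0.0143 0.0014 0.0029]
```

View pics/b.png

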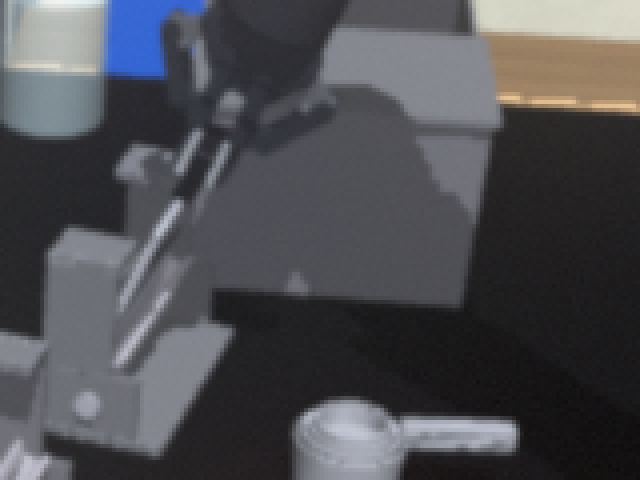

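The plate has touched the rear lip: at (130,290) it sits about 10 mm behind the slot line. I'll back off, correct and settle.

Emit:
step_arm([
  [0, -2, -20, 0, 0, 0, 8],
  [0, -10, -20, 0.014, 0, 0, 8],
  [0, -10, -20, 0.014, 0, 0, 8],
  [0, -10, -20, 0.014, 0, 0, 8],
])

```text
clock: 5.85
tcp_pos: [0.4454, -0.3762, 0.1788]
orientation: [2.263, 1.768, 0.287]
contact_force: [1.0, -0.2, -2.1]
grip_width: 0.0133
gripper_force: 59.9
```

```bash
python3 - <<'E'
from h import *
o=now(); 
c,y=SAFE['w']; th=.33
A=plateR(y,th); s=c+[0,0,.03]
rel(s+A.apply([0,0,.1035+.035]),tool(y,th))
D=R.from_rotvec(o['orientation'])
f=grab('side');W=f['P'].reshape(-1,3)
L=(R.from_euler('z',-y).apply(W-c))*1000
m=(abs(L[:,1])<85)&(abs(L[:,0])<90)&(L[:,2]>40)&(L[:,2]<170)
# pixels at y around 60..80 : x-z profile
m&=(L[:,1]>25)&(L[:,1]<66); q=L[m]
for z in range(40,170,6):
    w=(q[:,2]>=z)&(q[:,2]<z+6)
    if w.sum(): print(z,w.sum(),np.sort(q[w,0]).round(0)[:14])
E
```

```text
t 5.85 tcp [ 0.4454 -0.3762  0.1788] F [ 1.  -0.2 -2.1] w 0.0133 q [-0.05  0.36  0.89  2.1  -0.77  0.66  1.1 ]
mm [ 0.3  5.1 20.4] rot [-0.0063  0.0008  0.0019]
40 5 [-10. -10. -10.  -9.   3.]
52 2 [-1. -0.]
58 11 [-18. -18. -14. -14. -11. -11. -10.  -2.  -1.  -1.  -0.]
64 9 [-18. -17. -16. -15.  -1.   0.   0.   1.   2.]
70 1 [1.]
76 3 [-25. -25. -25.]
82 3 [-28. -28. -27.]
88 2 [-30. -30.]
94 3 [-32. -31. -31.]
100 2 [-34. -32.]
106 2 [-35. -34.]
112 3 [-38. -38. -37.]
118 2 [-39. -39.]
124 2 [-41. -41.]
130 4 [-43. -43. -14.  34.]
136 46 [-47. -46. -45. -15. -14. -14. -12. -11.  -9.  -9.  -7.  -6.  -4.  -4.]
142 3 [-48. -47. -47.]
148 3 [-50. -50. -49.]
154 2 [-52. -52.]
160 1 [-53.]
166 8 [-55. -55. -55. -53. -53. -52. -50. -49.]
```

```bash
python3 - <<'E'
from h import *
c,y=SAFE['w']; th=.24
A=plateR(y,th); s=c+[0,0,.03]
for h in (.05,.03): rel(s+A.apply([0,0,.1035+h]),tool(y,th))
E
```

```text
mm [ 0.3 18.9  5.9] rot [0.0836 0.0009 0.0018]
mm [ 0.3 17.2 25.8] rot [0.0836 0.0009 0.0018]
```

Emit:
step_arm([
  [0, 10, 2, 0.04, 0, 0, 8],
  [0, 19, 6, 0.084, 0, 0.002, 8],
  [0, 19, 6, 0.084, 0, 0.002, 8],
  [0, 19, 6, 0.084, 0, 0.002, 8],
])

```text
clock: 6.3
tcp_pos: [0.4643, -0.3814, 0.1788]
orientation: [2.322, 1.81, 0.216]
contact_force: [-0.9, 0.4, -2.7]
grip_width: 0.0133
gripper_force: 59.9
```

```bash
cat >> h.py <<'E'
def prof(k,y0,y1):
    c,y=SAFE[k]; f=grab('side'); L=(R.from_euler('z',-y).apply(f['P'].reshape(-1,3)-c))*1000
    m=(L[:,1]>y0)&(L[:,1]<y1)&(abs(L[:,0])<90)&(L[:,2]>40)&(L[:,2]<150); q=L[m]
    for z in range(40,150,6):
        w=(q[:,2]>=z)&(q[:,2]<z+6)
        if w.sum(): print(z,np.sort(q[w,0]).round(0)[:12])
def tgt(k,th,h,b=.1035):
    c,y=SAFE[k]; rel(c+[0,0,.03]+plateR(y,th).apply([0,0,b+h]),tool(y,th))
E
python3 - <<'E'
from h import *
now(); tgt('w',.24,.05); tgt('w',.24,.025); prof('w',25,66)
E
```

```text
t 6.3 tcp [ 0.4643 -0.3814  0.1788] F [-0.9  0.4 -2.7] w 0.0133 q [-0.08  0.44  0.92  2.   -0.7   0.76  1.01]
mm [ 0.6  0.2 -0.3] rot [-0.0005  0.0015  0.0001]
mm [ 0.6  0.2 24.7] rot [-0.0005  0.0015  0.0001]
40 [-10. -10.  -9.  -9.]
46 [2.]
52 [-10.]
58 [-17. -16. -15. -13. -13. -13. -12. -11.  -1.]
64 [-19. -19. -19. -17. -17. -17. -16. -15.   1.   1.   2.   3.]
76 [-14.]
82 [-17. -17. -16. -15. -15.]
88 [-18. -17. -17. -17. -17.]
94 [-19. -19. -18. -17.]
100 [-21. -20. -20.]
106 [-22. -21. -21.]
112 [-23. -23. -23. -22. -22.]
118 [-26. -25. -23.]
124 [-27. -27. -26. -21.]
130 [-28. -28. -28. -27. -14.]
136 [-30. -29. -29. -14. -14. -14. -11. -10.  -9.  -9.  -7.  -6.]
142 [-32. -32. -31. -30. -30. -30. -30.  -4.]
148 [-31.]
```

Emit:
step_arm([
  [0, 0, 10, 0, 0, 0, 8],
  [0, 0, 20, 0, 0, 0, 8],
  [0, 0, 30, 0, 0, 0, 8],
  [0, 0, 38, 0, 0, 0, 8],
  [0, 0, 44, 0, 0, 0, 8],
  [0, 0, 44, 0, 0, 0, 8],
])

```text
clock: 6.95
tcp_pos: [0.4743, -0.3838, 0.1357]
orientation: [2.323, 1.81, 0.216]
contact_force: [-0.5, 0.2, -3.6]
grip_width: 0.0132
gripper_force: 59.9
```

```bash
python3 - <<'E'
from h import *
now(); tgt('w',.24,.0); prof('w',25,66)
E
```

```text
t 6.95 tcp [ 0.4743 -0.3838  0.1357] F [-0.5  0.2 -3.6] w 0.0132 q [-0.01  0.51  0.83  2.01 -0.8   0.7   1.08]
mm [0.6 0.5 5.4] rot [-0.0015  0.0009 -0.0008]
40 [-10.  -9.  -9.  -9.]
52 [-10.  -8.]
58 [-18. -17. -14. -13. -13. -12. -11. -11. -11. -10.]
64 [-19. -19. -18. -18. -18. -16. -16. -15. -14. -12. -11. -11.]
70 [-14. -14. -13. -13. -12.   1.   2.]
76 [-15. -15.]
82 [-16. -16. -16. -15.]
88 [-18. -18. -17. -17. -17.]
94 [-20. -20. -19.]
100 [-21. -21. -21. -20. -20. -20.]
106 [-22. -22. -22. -22.]
112 [-25. -24. -23.]
118 [-26. -25. -24. -24. -24.]
124 [-27. -27. -27. -26. -26. -25. -25. -25. -25. -24. -23. -23.]
130 [-23. -21. -14. -13.  24.]
136 [-31. -28. -28. -23. -14. -13. -13. -13.  -9.  -9.  -8.  -7.]
142 [10.]
```

Inserted with no resistance. Now down to the floor, watching the force.

Emit:
step_arm([
  [0, 0, 3, 0, 0, 0, 8],
  [0, 0, 5, 0, 0, 0, 8],
  [0, 0, 6, 0, 0, 0, 8],
  [0, 0, 6, 0, 0, 0, 8],
])

```text
clock: 7.4
tcp_pos: [0.476, -0.3846, 0.131]
orientation: [2.322, 1.809, 0.217]
contact_force: [-1.0, -0.3, -2.2]
grip_width: 0.0132
gripper_force: 60.0
```

```bash
python3 - <<'E'
from h import *
now(); 
for th in (.24,.16,.08,0,-.06,-.12): print(th); tgt('w',th,.0)
E
```

```text
t 7.4 tcp [ 0.476  -0.3846  0.131 ] F [-1.  -0.3 -2.2] w 0.0132 q [-0.    0.52  0.82  2.01 -0.81  0.69  1.09]
0.24
mm [ 0.9 -0.2  0.5] rot [ 0.0002  0.0013 -0.0008]
0.16
mm [0.9 8.1 0.8] rot [ 0.0802  0.0013 -0.0009]
0.08
mm [ 0.9 16.3  1.8] rot [ 0.1602  0.0013 -0.0009]
0
mm [ 0.9 24.4  3.4] rot [ 0.2402  0.0012 -0.001 ]
-0.06
mm [ 0.9 30.4  5.1] rot [ 0.3002  0.0012 -0.001 ]
-0.12
mm [ 0.9 36.3  7.1] rot [ 0.3602  0.0012 -0.001 ]
```

Emit:
step_arm([
  [0, 0, 1, 0, 0, 0, 8],
  [0, 0, 2, 0, 0, 0, 8],
  [0, 0, 2, 0, 0, 0, 8],
])

```text
clock: 7.7
tcp_pos: [0.4764, -0.3849, 0.1308]
orientation: [2.322, 1.808, 0.22]
contact_force: [-7.7, 6.6, 16.9]
grip_width: 0.013
gripper_force: 63.0
```

```bash
python3 - <<'E'
from h import *
now(); 
for th in (.24,.16,.08,0,-.06,-.12): print(th); tgt('w',th,-.002)
E
```

```text
t 7.7 tcp [ 0.4764 -0.3849  0.1308] F [-7.7  6.6 16.9] w 0.013 q [ 0.    0.52  0.82  2.01 -0.81  0.69  1.09]
0.24
mm [ 1.1 -0.6  2.1] rot [ 0.0017 -0.0002 -0.0013]
0.16
mm [1.1 7.5 2.5] rot [ 0.0817 -0.0003 -0.0013]
0.08
mm [ 1.2 15.5  3.5] rot [ 0.1617 -0.0003 -0.0013]
0
mm [ 1.2 23.5  5.1] rot [ 0.2417 -0.0004 -0.0013]
-0.06
mm [ 1.2 29.4  6.7] rot [ 0.3017 -0.0004 -0.0013]
-0.12
mm [ 1.2 35.1  8.7] rot [ 0.3617 -0.0005 -0.0013]
```

Emit:
step_arm([
  [0, 4, -1, 0.04, 0, 0, 8],
  [0, 8, -1, 0.08, 0, 0, 8],
  [0, 12, -0.5, 0.12, 0, 0, 8],
  [0, 16, 0, 0.16, 0, 0, 8],
  [0, 20, 1, 0.2, 0, 0, 8],
  [0, 24, 2, 0.24, 0, 0, 8],
  [0, 27, 2.7, 0.27, 0, 0, 8],
  [0, 30, 3.5, 0.3, 0, 0, 8],
])

```text
clock: 8.5
tcp_pos: [0.5057, -0.3924, 0.1337]
orientation: [-2.441, -1.901, 0.059]
contact_force: [-1.7, 0.4, 3.1]
grip_width: 0.0133
gripper_force: 60.8
```

```bash
python3 - <<'E'
from h import *
now(); 
for th in (-.06,-.09,-.12,-.14): print(th); tgt('w',th,-.000)
prof('w',25,66)
E
```

```text
t 8.5 tcp [ 0.5057 -0.3924  0.1337] F [-1.7  0.4  3.1] w 0.0133 q [-0.04  0.73  0.91  1.73 -0.62  1.06  0.84]
-0.06
mm [1.3 0.  0.4] rot [-0.0007  0.0014 -0.0012]
-0.09
mm [1.3 3.1 0.4] rot [ 0.0293  0.0014 -0.0013]
-0.12
mm [1.3 6.2 0.6] rot [ 0.0593  0.0013 -0.0013]
-0.14
mm [1.3 8.3 0.7] rot [ 0.0793  0.0013 -0.0013]
40 [-7. -7. -6. -6. -5. -5.]
46 [-7. -7. -7. -6. -5.]
52 [-6. -6. -5.]
58 [-7. -7. -6. -6. -1. -1. -1. -0.]
64 [-11. -10. -10.  -8.  -8.  -8.  -8.  -7.  -1.  -0.   0.]
70 [-12. -10.  -1.  -0.   1.   1.   2.]
76 [-1.  1.]
82 [-0.  2.]
94 [1. 1.]
100 [2.]
130 [-15. -14.   3.   3.   5.   6.  11.  12.]
136 [-14. -13. -11. -11. -10.  -7.  -7.  -6.  -4.  -4.  -2.  -2.]
142 [9.]
```

Emit:
step_arm([
  [0, 3, 0.2, 0.03, 0, 0, 8],
  [0, 6, 0.3, 0.06, 0, 0, 8],
  [0, 8, 0.5, 0.08, 0, 0, 8],
  [0, 8, 0.5, 0.08, 0, 0, 8],
  [0, 8, 0, 0.08, 0, 0, 30],
  [0, 8, 0, 0.08, 0, 0, 40],
  [0, 8, 0, 0.08, 0, 0, 40],
  [0, 8, 0, 0.08, 0, 0, 40],
])

```text
clock: 9.35
tcp_pos: [0.5131, -0.3937, 0.1321]
orientation: [-2.389, -1.861, 0.132]
contact_force: [0.4, 0.7, -0.4]
grip_width: 0.0401
gripper_force: 0.0
```

```bash
python3 - <<'E'
from h import *
now(); prof('w',25,66)
rel([.48,-.2,.36],tool(np.deg2rad(-14.1),0))
f=grab('wrist'); P=f['P'];c,y=SAFE['w']; L=R.from_euler('z',-y).apply(P.reshape(-1,3)-c)*1000
m=(abs(L[:,0])<60)&(abs(L[:,1])<40)&(L[:,2]>150)&(L[:,2]<172)&(f['image'].reshape(-1,3).max(1)<90)
q=L[m];print(m.sum(),np.percentile(q,[2,50,98],0).round(1))
E
```

```text
t 9.35 tcp [ 0.5131 -0.3937  0.1321] F [ 0.4  0.7 -0.4] w 0.0401 q [-0.03  0.79  0.91  1.65 -0.58  1.16  0.8 ]
40 [-5. -5. -5. -4.]
46 [-6. -5. -5. -5. -4. -4. -3. -3.]
52 [-3. -3. -2. -2.]
58 [-4. -3. -2. -2. -2.  4.]
64 [-5. -5. -4. -4. -4.]
70 [-3.]
130 [-13. -13.  14.  14.  20.]
136 [-14. -14. -12. -12.  -9.  -9.  -8.  -6.  -5.  -5.  -3.  -3.]
148 [12.]
mm [ 179.5 -110.6 -214.7] rot [-0.1401  0.0007 -0.0011]
6663 [[-14.4 -25.  151.2]
 [ 22.8   4.3 163.4]
 [ 50.2  22.  170.9]]
```

Emit:
step_arm([
  [0, 0, -40, 0, 0, 0, 40],
  [0, 0, -85, 0, 0, 0, 40],
  [0, 0, -130, 0, 0, 0, 40],
  [0, 0, -160, -0.07, 0, 0, 45],
  [0, 0, -170, -0.14, 0, 0, 45],
  [45, -3, -175, -0.14, 0, 0, 45],
  [90, -5, -178, -0.14, 0, 0, 45],
  [138, -8, -180, -0.14, 0, 0, 45],
])

```text
clock: 10.25
tcp_pos: [0.5635, -0.2633, 0.3119]
orientation: [2.479, 1.928, 0.0]
contact_force: [1.6, 1.2, 0.0]
grip_width: 0.0456
gripper_force: 0.0
```

```bash
python3 - <<'E'
from h import *
now(); rel([.535,.2985,.30],tool(np.deg2rad(-15.6),0))
look('w')
D=np.load('side1.npz');q=D['L'].reshape(-1,3)*1000
m=(q[:,1]>-80)&(q[:,1]<80)&(abs(q[:,0])<60)&(q[:,2]>40)&(q[:,2]<175);q=q[m]
for z in range(40,172,6):
    w=(q[:,2]>=z)&(q[:,2]<z+6); 
    if w.sum(): print(z,np.percentile(q[w,0],[0,20,50,80,100]).round(0),q[w,1].min().round(0),q[w,1].max().round(0))
D=np.load('top1.npz');q=D['L'].reshape(-1,3)*1000;d=D['im'].reshape(-1,3).max(1)<90
m=d&(abs(q[:,0])<60)&(abs(q[:,1])<60)&(q[:,2]>145)&(q[:,2]<175);q=q[m];print(len(q),np.percentile(q,[2,50,98],0).round(1))
E
```

```text
t 10.25 tcp [ 0.5635 -0.2633  0.3119] F [1.6 1.2 0. ] w 0.0456 q [-0.4   0.51  1.09  1.64 -0.47  1.28  0.52]
mm [ 537.4 -166.1   11.4] rot [0.0009 0.0006 0.0233]
40 [-7. -6. -5. -4. -3.] -78.0 45.0
46 [-13.  -5.  -4.  -3.   0.] -80.0 51.0
52 [-6. -4. -3. -2.  5.] -72.0 45.0
58 [-6. -3.  3.  5.  6.] -80.0 43.0
64 [-5. -4.  4.  5.  6.] -77.0 54.0
70 [-17.  -5.   4.   5.   7.] -79.0 53.0
76 [-1.  5.  7.  8.  9.] -80.0 12.0
82 [5. 7. 8. 8. 9.] -77.0 12.0
88 [ 7.  8.  8.  9. 10.] -65.0 4.0
94 [ 8.  9. 10. 10. 11.] -72.0 -33.0
100 [10. 10. 11. 11. 14.] -74.0 -14.0
106 [ 9. 11. 12. 12. 13.] -72.0 -9.0
112 [10. 12. 13. 14. 15.] -79.0 2.0
118 [10. 13. 13. 15. 19.] -74.0 11.0
124 [ 2. 11. 15. 18. 24.] -60.0 26.0
130 [-14. -10.  12.  15.  24.] -72.0 77.0
136 [-15.  -5.  10.  20.  35.] -80.0 79.0
142 [-14.  12.  14.  19.  25.] -67.0 80.0
148 [12. 15. 16. 23. 29.] -25.0 29.0
154 [15. 16. 17. 20. 29.] -21.0 28.0
160 [15. 18. 22. 26. 31.] -28.0 27.0
166 [15. 15. 15. 15. 15.] 22.0 22.0Traceback (most recent call last):
  File "<stdin>", line 10, in <module>
    return _quantile_unchecked(
        a, q, axis, out, overwrite_input, method, keepdims, weights)
    return _ureduce(a,
                    func=_quantile_ureduce_func,
    ...<5 lines>...
                    overwrite_input=overwrite_input,
                    method=method)
    r = func(a, **kwargs)
    result = _quantile(arr,
                       quantiles=q,
    ...<2 lines>...
                       out=out,
                       weights=wgt)
    slices_having_nans = np.isnan(arr[-1, ...])
                                  ~~~^^^^^^^^^
IndexError: index -1 is out of bounds for axis 0 with size 0
```

The wide plate is home: its slope is about -0.15 and its grip is centred. Next, the narrow plate.

Emit:
step_arm([
  [45, -14, 1, 0, 0, 0, 45],
  [90, -28, 2, 0, 0, 0, 45],
  [135, -42, 3, 0, 0, 0.01, 45],
  [180, -56, 4, 0, 0, 0.01, 45],
  [225, -70, 5, 0, 0, 0.02, 45],
  [270, -84, 6, 0, 0, 0.02, 45],
  [315, -98, 7, 0, 0, 0.02, 45],
  [360, -112, 8, 0, 0, 0.02, 45],
])

```text
clock: 11.15
tcp_pos: [0.5427, 0.1142, 0.3032]
orientation: [2.497, 1.906, -0.0]
contact_force: [1.8, 0.2, -0.1]
grip_width: 0.0447
gripper_force: 0.0
```

```bash
python3 - <<'E'
from h import *
now(); rel([.535,.2985,.21],tool(np.deg2rad(-15.6),0))
E
```

```text
t 11.15 tcp [0.5427 0.1142 0.3032] F [ 1.8  0.2 -0.1] w 0.0447 q [-1.24  0.43  1.24  1.81 -0.43  1.22 -0.14]
mm [175.8 -56.1  93.1] rot [0.     0.0002 0.0052]
```

Emit:
step_arm([
  [45, -14, 10, 0, 0, 0, 45],
  [90, -28, 20, 0, 0, 0, 45],
  [135, -42, 40, 0, 0, 0, 45],
  [170, -54, 65, 0, 0, 0.005, 45],
  [176, -56, 93, 0, 0, 0.005, 45],
  [176, -56, 93, 0, 0, 0.005, 45],
])

```text
clock: 11.75
tcp_pos: [0.5329, 0.2982, 0.2061]
orientation: [2.498, 1.904, -0.012]
contact_force: [-0.6, 0.5, 0.7]
grip_width: 0.0455
gripper_force: 0.0
```

```bash
python3 - <<'E'
from h import *
now(); rel([.535,.2985,.115],tool(np.deg2rad(-15.6),0))
f=grab('wrist'); save(f,'w2.png')
E
```

```text
t 11.75 tcp [0.5329 0.2982 0.2061] F [-0.6  0.5  0.7] w 0.0455 q [-1.35  0.64  1.09  1.78 -0.62  1.12 -0.31]
mm [ 1.3  2.3 91.1] rot [-0.0043  0.006   0.0039]
```

View pics/w2.png

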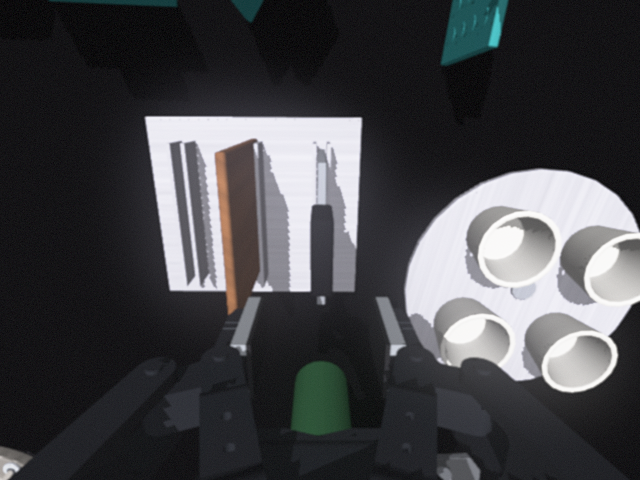

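The wrist view shows the narrow plate's grip at (322,255), centred between the fingers. Its plate edge runs from about (323,160) to (321,304).

```bash
python3 - <<'E'
from h import *
f=grab('wrist'); P=f['P']
a,b=ray(f,322.5,161,.107),ray(f,321,304,.107); print(a,b,(a+b)/2,np.linalg.norm(a-b))
for v in list(range(154,172,2))+[230,290,298,300,302,304,306]: print(v,P[v,322].round(4),f['image'][v,322])
rel([.535,.2985,.115],tool(np.deg2rad(-15.6),0))
E
```

```text
[0.55198153 0.34637121 0.107     ] [0.52264289 0.24380836 0.107     ] [0.53731221 0.29508978 0.107     ] 0.10667658180129244
154 [0.5511 0.3411 0.0132] [145 144 155]
156 [0.5506 0.3393 0.0127] [140 140 150]
158 [0.5501 0.3375 0.0118] [127 127 135]
160 [0.5496 0.3358 0.0124] [143 144 154]
162 [0.5492 0.3341 0.0127] [155 157 166]
164 [0.5487 0.3325 0.0142] [152 155 165]
166 [0.5482 0.3307 0.0134] [152 155 164]
168 [0.5478 0.329  0.014 ] [155 157 168]
170 [0.5472 0.3269 0.0117] [156 156 166]
230 [0.542  0.3126 0.1467] [69 67 75]
290 [0.5317 0.2753 0.1479] [53 52 59]
298 [0.5105 0.1931 0.0009] [65 67 71]
300 [5.098e-01 1.905e-01 4.000e-04] [57 59 63]
302 [0.5093 0.1887 0.0015] [45 44 48]
304 [5.085e-01 1.856e-01 1.000e-04] [40 39 44]
306 [0.5079 0.1837 0.0009] [42 41 45]
mm [ 2.9 -1.8 95.4] rot [ 0.0004  0.0021 -0.0013]
```

Emit:
step_arm([
  [1.5, -1, 40, 0, 0, 0, 45],
  [1.5, -1, 75, 0, 0, 0, 45],
  [1.5, -1, 95, 0, 0, 0, 45],
  [1.5, -1, 95, 0, 0, 0, 45],
  [1.5, -1, 95, 0, 0, 0, 8],
  [1.5, -1, 95, 0, 0, 0, 8],
  [1.5, -1, 95, 0, 0, 0, 8],
  [1.5, -1, 95, 0, 0, 0, 8],
], grip_force=60)

```text
clock: 12.65
tcp_pos: [0.5364, 0.2985, 0.1174]
orientation: [2.502, 1.899, 0.004]
contact_force: [-0.9, -0.8, 5.6]
grip_width: 0.0131
gripper_force: 58.9
```

```bash
python3 - <<'E'
from h import *
now(); rel([.535,.2985,.115],tool(np.deg2rad(-15.6),0))
E
```

```text
t 12.65 tcp [0.5364 0.2985 0.1174] F [-0.9 -0.8  5.6] w 0.0131 q [-1.28  0.73  0.98  1.85 -0.73  0.97 -0.24]
mm [-0.4 -1.3  2.4] rot [ 0.0021 -0.0016 -0.0003]
```

Emit:
step_arm([
  [0, 0, -20, 0, 0, 0, 8],
  [0, 0, -60, 0, 0, 0, 8],
  [0, 0, -110, 0, 0, 0, 8],
  [0, 0, -160, 0, 0, 0, 8],
  [0, 0, -205, 0, 0, 0, 8],
  [-10, 0, -235, 0, 0, 0, 8],
  [-50, 2, -238, 0, 0, 0, 8],
  [-100, 5, -238, 0, 0, 0, 8],
])

```text
clock: 13.45
tcp_pos: [0.5136, 0.2014, 0.3548]
orientation: [2.498, 1.903, 0.004]
contact_force: [0.5, -1.5, -2.2]
grip_width: 0.013
gripper_force: 59.4
```

```bash
python3 - <<'E'
from h import *
now(); rel([.55,-.125,.34],tool(SAFE['n'][1],0))
E
```

```text
t 13.45 tcp [0.5136 0.2014 0.3548] F [ 0.5 -1.5 -2.2] w 0.013 q [-1.47  0.39  1.32  1.74 -0.39  1.31 -0.34]
mm [-305.   121.7   14.8] rot [ 0.0026 -0.0009 -0.0479]
```

Emit:
step_arm([
  [-40, 20, 0, 0, 0, 0, 8],
  [-80, 40, 0, 0, 0, 0, 8],
  [-120, 55, 2, 0, 0, 0, 8],
  [-160, 70, 6, 0, 0, -0.01, 8],
  [-195, 80, 10, 0, 0, -0.02, 8],
])

```text
clock: 13.95
tcp_pos: [0.5373, -0.0115, 0.344]
orientation: [2.485, 1.922, 0.001]
contact_force: [-0.1, -0.5, -2.4]
grip_width: 0.013
gripper_force: 59.8
```

```bash
python3 - <<'E'
from h import *
now(); tgt('n',.33,.09,.105)
E
```

```text
t 13.95 tcp [ 0.5373 -0.0115  0.344 ] F [-0.1 -0.5 -2.4] w 0.013 q [-1.09  0.33  1.28  1.79 -0.33  1.27  0.02]
mm [-101.2    0.9  129.5] rot [-0.329   0.0052 -0.0331]
```

Emit:
step_arm([
  [-30, 0, 10, -0.08, 0, -0.01, 8],
  [-65, 0, 20, -0.17, 0, -0.02, 8],
  [-95, 1, 35, -0.25, 0, -0.03, 8],
  [-101, 1, 60, -0.33, 0, -0.033, 8],
  [-101, 1, 90, -0.33, 0, -0.033, 8],
  [-101, 1, 120, -0.33, 0, -0.033, 8],
  [-101, 1, 120, -0.33, 0, -0.033, 8],
  [-101, 1, 120, -0.33, 0, -0.033, 8],
])

```text
clock: 14.75
tcp_pos: [0.5116, -0.1065, 0.2213]
orientation: [2.238, 1.794, 0.283]
contact_force: [-0.7, -0.7, -3.6]
grip_width: 0.013
gripper_force: 59.9
```

```bash
cat >> h.py <<'E'
def inhand(b,half):
    o=r.get_obs(); T=R.from_rotvec(o['orientation']); M=np.array([[0,1,0],[1,0,0],[0,0,-1.]])
    for n in ('side','top'):
        f=grab(n); q=(T.inv().apply(f['P'].reshape(-1,3)-o['tcp_pos'])@M.T+[0,0,b])*1000
        m=(abs(q[:,0])<12)&(abs(q[:,1])<half+12)&(q[:,2]>-15)&(q[:,2]<93); h=q[m]
        s=h[(h[:,2]>30)&(h[:,2]<88)]; print(n,'y ends',np.percentile(s[:,1],[0,2,98,100]).round(1),'x',np.median(s[:,0]).round(1),'zmin',np.percentile(h[(abs(h[:,0])<7),2],[0,3,10]).round(1))
E
python3 - <<'E'
from h import *
now(); tgt('n',.33,.06,.105); inhand(.105,52.5); prof('n',15,45)
E
```

```text
t 14.75 tcp [ 0.5116 -0.1065  0.2213] F [-0.7 -0.7 -3.6] w 0.013 q [-1.1   0.15  1.28  2.21 -0.21  0.57  0.1 ]
mm [-2.5 -0.2 37.1] rot [-0.0045  0.0094  0.0028]
side y ends [-49.4 -39.3  55.3  57.4] x -2.2 zmin [-1.7  2.5 10.6]
top y ends [ 2.9  5.4 50.5 50.5] x 4.1 zmin [ 2.7  5.3 12.6]
46 [0.]
52 [-13.  -3.  -2.]
58 [-22. -22. -22. -21. -21. -21. -20. -19. -18. -17. -17. -16.]
64 [-23. -21. -21. -20. -19.  -4.  -4.  -3.  -2.  -1.]
70 [-4. -2.]
124 [-34. -34.]
130 [-36. -13.  -8.]
136 [-38. -38. -37. -14. -13. -12.  -9.  -8.  -8.  -5.  -5.  -3.]
142 [-40. -40. -40.]
148 [-41.]
```

Emit:
step_arm([
  [-2.5, 0, 20, -0.005, 0.009, 0.003, 8],
  [-2.5, 0, 47, -0.005, 0.009, 0.003, 8],
  [-2.5, 0, 47, -0.005, 0.009, 0.003, 8],
  [-2.5, 0, 47, -0.005, 0.009, 0.003, 8],
])

```text
clock: 15.3
tcp_pos: [0.5276, -0.1137, 0.1803]
orientation: [2.239, 1.789, 0.308]
contact_force: [0.3, 0.4, -3.1]
grip_width: 0.0131
gripper_force: 60.0
```

```bash
python3 - <<'E'
from h import *
now(); tgt('n',.32,.05,.105); inhand(.105,52.5); prof('n',15,45)
E
```

```text
t 15.3 tcp [ 0.5276 -0.1137  0.1803] F [ 0.3  0.4 -3.1] w 0.0131 q [-0.79  0.26  1.01  2.23 -0.45  0.48  0.31]
mm [ 0.7 -1.8  2.7] rot [ 0.0158 -0.0034 -0.0021]
side y ends [-49.2 -43.6  55.8  56.5] x -2.0 zmin [-13.6   1.9   7.5]
top y ends [ 2.8  5.7 52.3 64.1] x 3.6 zmin [-14.8 -14.  -13. ]
46 [-1. -0.]
52 [-13. -13.  -3.]
58 [-22. -22. -21. -21. -21. -20. -20. -18. -18. -18. -16. -16.]
64 [-23. -21. -21. -20.  -1.]
82 [-17. -15.]
88 [-19. -18. -18.]
94 [-21. -21.]
100 [-23. -22. -22.]
106 [-24.]
112 [-27. -26.]
118 [-29. -29. -29.]
124 [-31. -30.]
130 [-33. -33. -33. -15.]
136 [-36. -36. -36. -34. -15. -13. -12. -10.  -9.  -6.  -5.  -2.]
142 [-38. -37.  -5.]
```

Emit:
step_arm([
  [0, -5, 0, 0.016, 0, 0, 8],
  [0, -5, 0, 0.016, 0, 0, 8],
  [0, -5, 0, 0.016, 0, 0, 8],
])

```text
clock: 15.75
tcp_pos: [0.5232, -0.1109, 0.1775]
orientation: [2.247, 1.802, 0.294]
contact_force: [-0.7, -0.2, -4.1]
grip_width: 0.0131
gripper_force: 60.0
```

```bash
python3 - <<'E'
from h import *
now(); tgt('n',.32,.05,.105); prof('n',15,45)
E
```

```text
t 15.75 tcp [ 0.5232 -0.1109  0.1775] F [-0.7 -0.2 -4.1] w 0.0131 q [-0.8   0.26  1.01  2.23 -0.45  0.49  0.31]
mm [-1.1  3.7  1.6] rot [-0.0007 -0.0037  0.0011]
40 [1.]
46 [-0.]
52 [-15.]
58 [-22. -22. -21. -21. -20. -20. -19. -18. -18. -18. -17. -16.]
64 [-23. -22. -22. -20. -20.  -4.  -4.  -3.  -3.  -2.]
70 [-3. -1. -0.]
76 [-23. -23.]
82 [-26.]
88 [-27.]
94 [-29. -29. -28.]
100 [-31. -30.]
106 [-33. -32.]
112 [-36. -35. -35.]
118 [-37. -37. -36. -36.]
124 [-39. -38.]
130 [-40. -40. -13.]
136 [-43. -42. -42. -15. -14. -11. -11.  -9.  -7.  -6.  -4.  -3.]
142 [-44. -44.]
148 [-46. -46.]
```

Emit:
step_arm([
  [-1, 4, 0, 0, 0, 0, 8],
  [-1, 4, 0, 0, 0, 0, 8],
  [-1, 4, 0, 0, 0, 0, 8],
])

```text
clock: 16.1
tcp_pos: [0.5267, -0.1135, 0.1785]
orientation: [2.248, 1.8, 0.293]
contact_force: [-0.5, -1.0, -2.8]
grip_width: 0.0133
gripper_force: 60.0
```

```bash
python3 - <<'E'
from h import *
now(); tgt('n',.32,.05,.105); prof('n',15,45)
E
```

```text
t 16.1 tcp [ 0.5267 -0.1135  0.1785] F [-0.5 -1.  -2.8] w 0.0133 q [-0.78  0.27  1.    2.22 -0.45  0.5   0.32]
mm [ 0.7 -0.4  1.3] rot [-0.001  -0.0029 -0.    ]
46 [-0.  0.]
52 [-3.]
58 [-22. -22. -21. -21. -20. -20. -20. -20. -19. -18. -17. -17.]
64 [-21. -20.  -4.  -4.  -3.  -3.  -2.  -1.]
70 [-3. -3.]
76 [-19. -18.]
88 [-22.]
94 [-26. -25. -25. -25. -24. -24.]
100 [-26. -26.]
106 [-29. -28.]
112 [-30.]
118 [-32. -32. -32. -32. -31.]
124 [-35. -33.]
130 [-38. -37. -37. -37. -36. -36. -14. -13.]
136 [-39. -15. -13.  -8.  -8.  -7.  -6.  -5.  -5.  -1.  -0.   1.]
142 [-40.]
148 [-42. -41.]
```

Emit:
step_arm([
  [0, 0, 10, 0, 0, 0, 8],
  [0, 0, 20, 0, 0, 0, 8],
  [0, 0, 28, 0, 0, 0, 8],
  [0, 0, 34, 0, 0, 0, 8],
  [0, 0, 40, 0, 0, 0, 8],
  [0, 0, 44, 0, 0, 0, 8],
  [0, 0, 44, 0, 0, 0, 8],
])

```text
clock: 16.85
tcp_pos: [0.5399, -0.1162, 0.1363]
orientation: [2.248, 1.801, 0.292]
contact_force: [0.5, 0.3, -2.9]
grip_width: 0.0133
gripper_force: 60.0
```

```bash
python3 - <<'E'
from h import *
now(); tgt('n',.32,0,.105); prof('n',15,45)
E
```

```text
t 16.85 tcp [ 0.5399 -0.1162  0.1363] F [ 0.5  0.3 -2.9] w 0.0133 q [-0.61  0.35  0.82  2.22 -0.61  0.42  0.45]
mm [0.5 0.2 7. ] rot [-0.0018 -0.0029  0.0001]
52 [-14. -12. -12. -11. -11.  -3.]
58 [-22. -22. -22. -21. -21. -21. -21. -20. -19. -19. -18. -16.]
64 [-21. -21. -20. -19. -15.  -4.  -3.  -3.  -2.  -2.]
70 [-17. -16.  -2.]
76 [-19. -19. -19. -18.]
82 [-23. -21. -21. -20.]
94 [-25. -24. -24.]
100 [-28.]
106 [-29. -29. -29. -28.]
112 [-31. -31. -31.]
118 [-34. -33. -33. -32.]
124 [-38. -38. -36. -36. -33. -33. -33. -33. -33. -33. -32. -31.]
130 [-42. -40. -39. -39. -36. -36. -33. -33. -32. -31. -31. -29.]
136 [-43. -42. -41. -39. -38. -36. -35. -33. -33. -31. -31. -28.]
142 [-44. -43. -42. -41. -41. -40. -39. -38. -36. -36. -35. -34.]
148 [-46. -44. -33.]
```

In the slot with no resistance. Now to the floor.

Emit:
step_arm([
  [0, 0, 3, 0, 0, 0, 8],
  [0, 0, 5, 0, 0, 0, 8],
  [0, 0, 7, 0, 0, 0, 8],
  [0, 0, 8, 0, 0, 0, 8],
  [0, 0, 8, 0, 0, 0, 8],
])

```text
clock: 17.4
tcp_pos: [0.5428, -0.1163, 0.1301]
orientation: [2.249, 1.801, 0.296]
contact_force: [-10.1, 3.8, 18.3]
grip_width: 0.013
gripper_force: 63.4
```

```bash
python3 - <<'E'
from h import *
now(); 
for th in (.32,.24,.16,.08,0,-.06,-.14): print(th); tgt('n',th,0,.105)
E
```

```text
t 17.4 tcp [ 0.5428 -0.1163  0.1301] F [-10.1   3.8  18.3] w 0.013 q [-0.58  0.37  0.79  2.22 -0.64  0.41  0.48]
0.32
mm [-0.1 -0.7  0.3] rot [-0.0007 -0.0056 -0.0003]
0.24
mm [-0.1  7.7  0.6] rot [ 0.0793 -0.0056 -0.0001]
0.16
mm [-0.1 16.1  1.6] rot [ 1.593e-01 -5.600e-03  1.000e-04]
0.08
mm [-0.1 24.3  3.2] rot [ 0.2393 -0.0056  0.0003]
0
mm [-0.1 32.4  5.6] rot [ 0.3193 -0.0056  0.0006]
-0.06
mm [-0.1 38.3  7.7] rot [ 0.3793 -0.0056  0.0007]
-0.14
mm [-0.1 46.  11.1] rot [ 0.4593 -0.0056  0.001 ]
```

Seated at 18 N. I'll straighten about the hinge, easing off about 1 mm.

Emit:
step_arm([
  [0, 4, -1, 0.04, 0, 0, 8],
  [0, 8, -1, 0.08, 0, 0, 8],
  [0, 12, -0.5, 0.12, 0, 0, 8],
  [0, 16, 0, 0.16, 0, 0, 8],
  [0, 20, 0.8, 0.2, 0, 0, 8],
  [0, 24, 1.8, 0.24, 0, 0, 8],
  [0, 28, 3, 0.28, 0, 0, 8],
  [0, 32, 4.2, 0.32, 0, 0, 8],
])

```text
clock: 18.2
tcp_pos: [0.5741, -0.1233, 0.1356]
orientation: [-2.448, -1.963, -0.002]
contact_force: [-2.3, 1.3, 2.8]
grip_width: 0.0131
gripper_force: 60.8
```

```bash
python3 - <<'E'
from h import *
now(); 
for th in (0,-.06,-.1,-.14): print(th); tgt('n',th,0,.105)
prof('n',15,45)
E
```

```text
t 18.2 tcp [ 0.5741 -0.1233  0.1356] F [-2.3  1.3  2.8] w 0.0131 q [-0.5   0.58  0.83  1.9  -0.54  0.91  0.38]
0
mm [-0.1  0.5  0.6] rot [-0.0021 -0.0037  0.0018]
-0.06
mm [-0.1  6.8  0.8] rot [ 0.0579 -0.0037  0.0019]
-0.1
mm [-0.1 10.9  1.1] rot [ 0.0979 -0.0036  0.0019]
-0.14
mm [-0.1 15.1  1.6] rot [ 0.1379 -0.0036  0.002 ]
40 [-9. -8. -8. -8. -7. -7. -7. -7. -6.]
46 [-8. -8. -8. -8. -7. -7.]
52 [-8. -5. -4. -3. -3. -2.]
58 [-6. -3. -3. -3. -2.]
64 [-14. -14. -14. -14. -13. -13. -13. -12. -12. -12. -11. -10.]
70 [-13.  -3.  -3.  -3.  -2.]
76 [-4. -4. -2.]
82 [-3. -3. -2. -2.]
88 [-5. -4. -3. -2. -2. -1.]
94 [-4. -4. -2. -2.]
100 [-4. -3. -3. -3.]
106 [-5. -4. -4. -4. -2.]
124 [-7. -5.]
130 [-13. -13.  -8.  -7.  -6.  -5.  -4.  -4.  -2.  -0.   0.   2.]
136 [-15. -14. -12. -10.  -8.  -8.  -7.  -6.  -6.  -5.  -5.  -4.]
142 [-8. -7. -6. -3. -3. -1.  1.  1.  3.  4.]
148 [-8. -7. -5. -3. -2.  4.]
```

Emit:
step_arm([
  [0, 4, 0, 0.04, 0, 0, 8],
  [0, 8, 0.3, 0.075, 0, 0, 8],
  [0, 12, 0.6, 0.11, 0, 0, 8],
  [0, 15, 1, 0.138, 0, 0, 8],
  [0, 15, 1, 0.138, 0, 0, 8],
  [0, 15, 0.5, 0.138, 0, 0, 30],
  [0, 15, 0.5, 0.138, 0, 0, 40],
  [0, 15, 0.5, 0.138, 0, 0, 40],
])

```text
clock: 19.05
tcp_pos: [0.588, -0.1268, 0.1347]
orientation: [-2.364, -1.894, 0.127]
contact_force: [0.2, -0.3, -0.2]
grip_width: 0.0399
gripper_force: 0.0
```

Emit:
step_arm([
  [0, 0, 0, 0, 0, 0, 40],
  [0, 0, -30, 0, 0, 0, 40],
  [0, 0, -75, 0, 0, 0, 40],
  [0, 0, -120, 0, 0, 0, 40],
  [0, 0, -165, 0, 0, 0, 40],
  [45, 0, -180, 0, 0, 0, 40],
  [90, 0, -180, 0, 0, 0, 40],
  [140, 0, -180, 0, 0, 0, 40],
])

```text
clock: 19.85
tcp_pos: [0.6432, 0.0042, 0.3144]
orientation: [-2.366, -1.892, 0.125]
contact_force: [0.5, 0.2, -0.1]
grip_width: 0.0401
gripper_force: 0.0
```

```bash
python3 - <<'E'
from h import *
now()
for k in 'nw':
    print(k); prof(k,-75,45)
f=grab('side'); g=grab('top')
a=f['image'][100:260,280:500,::-1]; b=g['image'][170:330,350:610,::-1]
cv2.imwrite('pics/end.png',np.hstack([cv2.resize(a,(400,290),interpolation=3),cv2.resize(b,(400,290),interpolation=3)]))
E
```

```text
t 19.85 tcp [0.6432 0.0042 0.3144] F [ 0.5  0.2 -0.1] w 0.0401 q [-0.64  0.57  0.89  1.47 -0.44  1.46  0.06]
n
40 [-32. -32. -31. -29. -27. -23. -22. -20. -18. -17. -17. -16.]
46 [-35. -34. -33. -31. -29. -28. -27. -26. -26. -24. -23. -22.]
52 [-34. -33. -32. -30. -29. -28. -25. -25. -22. -20. -18. -18.]
58 [-33. -22. -15. -14. -12. -11. -10.  -9.  -6.  -6.  -4.  -4.]
64 [-14. -13. -13. -12. -10.  -9.  -8.  -7.  -6.  -5.  -5.  -5.]
70 [-14. -13. -12.  -8.  -7.  -7.  -6.  -5.  -5.  -5.  -4.  -4.]
76 [-14. -13. -12. -12. -11. -10.  -8.  -7.  -6.  -5.  -3.  -3.]
82 [-13. -11. -11.  -8.  -7.  -5.  -3.  -2.  -1.  -0.   1.   1.]
88 [-14. -14. -13. -10. -10.  -7.  -7.  -5.  -4.  -4.  -2.  -1.]
94 [-14. -14. -13. -11. -10.  -8.  -8.  -6.  -5.  -2.  -1.  -1.]
100 [-15. -14. -14. -13. -11. -10.  -8.  -7.  -6.  -5.  -3.  -2.]
106 [-14. -13. -12. -11.  -9.  -9.  -7.  -5.  -5.  -4.  -3.  -2.]
112 [-15. -14. -12. -12. -10.  -8.  -7.  -4.  -2.   1.   2.   2.]
118 [-14. -13. -12. -12. -11. -10.  -7.  14.  15.  15.  15.  15.]
124 [-15. -13. -12. -11. -11.  13.  13.  13.  13.  14.  14.  14.]
130 [-15.
[... 512 characters left out ...]
 [-6. -6. -5. -5. -4. -4. -4. -4.  3.  3.  4.  5.]
76 [5. 6. 6. 6. 6. 6. 6. 6. 6. 7. 7. 7.]
82 [6. 6. 6. 6. 6. 7. 7. 7. 7. 7. 7. 7.]
88 [6. 6. 6. 6. 7. 7. 8. 8. 8. 8. 8. 9.]
94 [ 8.  8.  9.  9.  9. 10. 10. 12.]
100 [ 9.  9.  9.  9. 10. 10. 10. 10. 10. 11. 11. 11.]
106 [10. 11. 11. 11. 11. 12. 12. 12. 12. 12. 13. 13.]
112 [11. 12. 12. 12. 12. 12. 12. 13. 13. 13. 13. 13.]
118 [12. 12. 12. 13. 13. 13. 13. 13. 13. 14. 14. 14.]
124 [11. 11. 11. 12. 13. 13. 13. 13. 13. 13. 14. 15.]
130 [-14. -12. -10.  -8.  -8.  -7.  -6.  -2.   1.   1.   3.   6.]
136 [-16. -16. -15. -14. -14. -13. -13. -12. -10. -10. -10.  -8.]
142 [ 2. 12. 12. 12. 13. 13. 13. 13. 14. 14. 14. 14.]
148 [13. 14. 15. 15. 15. 19. 24.]
```

View pics/end.png

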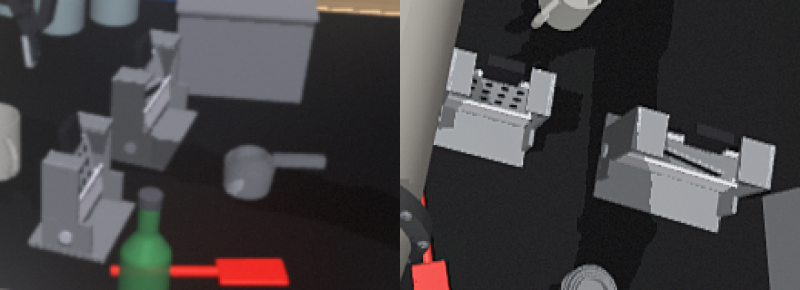

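Both plates lean back at their rear stops (grips at (505,68) and (716,132) in the top crop), and the bystanders look undisturbed. Handing in.

```bash
python3 -c "
from bench import r
print(r.hand_in())"
```

```text
the job is handed in; nothing more can be done
None
```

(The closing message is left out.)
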